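# Mount the large-well block on the heated tube shaker and hold it pressed home

## Task

Fit the block with the ten large wells to the tube shaker: pick it up by its lifting bar, bring it down level between the two guide rails a centimetre or two in front of the locating pin (on the robot's side of it), and, as you cannot see the pin under the block, slide it back along the rails until it drops over the pin. Then press it straight down until the sprung heating plate is fully home, and finish while still holding it pressed down like that (I will turn the two locks meanwhile): do not let go. Leave the block with the small wells and everything else on the bench where it is.

Things in the scene. Friction and masses are not known exactly. Their poses are not given: they have to be found in the camera images.
- large_well_block: aluminium tube block, 100 x 70 x 40 mm (x, y, z), about 0.5 kg, ten large wells (16.5 mm, two rows of five) in its top, a lifting bar over it. In the centre of its underside is a round bore for the pin, 16 mm wide, 22 mm deep. Origin: centre of the underside = mouth of the bore; z up. It stands on the bench at the start. It may be mounted either way round (turned by 180 degrees)
- lifting_bar (a point): centre of that block's steel lifting bar, 74 mm above its underside. The bar runs along the block's x axis (this point has the block's axes): 90 mm long, 12 mm wide (y), 14 mm thick (z), on two 9 mm posts 57 mm apart; 27 mm are free between it and the block's top. A hard push while the bore is off the pin tilts the block in the fingers: 2 to 3 N is enough to ride
- shaker: heated tube shaker, fixed to the bench, 276 x 210 mm, housing top at 85 mm, sloping control panel in front (-x side, towards the robot), carrier plate with two guide rails and the pin on top. Two black lock knobs stand beside the rails, up to 112 mm above the bench. Origin: centre of its underside, on the bench; x to its back, y left, z up
- rails (a point): middle between the two aluminium guide rails at their front end, at the height where their vertical inner faces end, 117 mm above the bench (above that they flare outwards to 122 mm). The rails run along the shaker's x axis from here, 70 mm in front of the pin, to 60 mm behind it, 75 mm apart inside, open at both ends. Axes as the shaker's
- pin (a point): centre of the top of the fixed locating pin, midway between the rails, 111 mm above the bench; axes as the shaker's. Pin 12 mm thick, nose tapered to 7 mm over the top 4 mm. With its bore off the pin the block rides on the pin, underside at 111 mm; over the pin it drops 7 mm onto the heating plate (104 mm); pressed home it is at 99 mm
- heating_plate (a joint): travel in m of the flat aluminium plate (94 x 62 mm) round the pin: 0 raised (top 104 mm above the bench), 0.005 fully down on its stop. Springs hold it up under the block's own weight; with the block on it, it yields from about 2 N of push and is fully down at about 9 N; 12 to 20 N is a good push
- small_well_block: the other aluminium tube block, same outside size and lifting bar but with 24 small wells (11 mm) in its top; stays where it is. Origin: centre of its underside
- steel_cup: small open steel sample cup, 45 mm across, 30 mm high. Origin: centre of its underside
- reagent_bottle: brown glass bottle with a black cap, 64 mm across, 135 mm high. Origin: centre of its underside
- tube_rack: white rack 60 x 150 x 51 mm with five capped tubes standing up to 114 mm. Origin: centre of its underside
- slide_box: grey box with a white lid, 87 x 102 x 35 mm. Origin: centre of its underside
- petri_dishes: stack of two clear culture dishes, 94 mm across, 32 mm high. Origin: centre of its underside
- pipette: hand pipette lying on its side, about 250 mm long, 46 mm high. Origin: on the bench under its middle
- beaker: small glass beaker, 53 mm across, 70 mm high. Origin: centre of its underside
Not all that is in view belongs to the job. What is shaped like the large_well_block but green or red is not meant.

How it is judged (in metres and radians):
On the way, in this order (a step that is already met when the one before it is completed fails the run):
1. the large-well block is lifted clear of the bench by the gripper (height (world z) of large_well_block above 0.03 m and contact force between the fingers and large_well_block above 1 N), for 0.1 s.
2. the block comes down between the rails, resting on the shaker with its bore 6 to 60 mm in front of the pin (x of large_well_block in the frame of pin between -0.06 and -0.006 m and y of large_well_block in the frame of pin between -0.006 and 0.006 m and z of large_well_block in the frame of pin below 0.006 m and angle between the x axis of large_well_block and the x axis of shaker, either way round below 0.15 rad and contact force between large_well_block and shaker above 0.3 N), for 0.05 s.
3. the block has been slid back and has dropped over the pin (horizontal distance between large_well_block and pin below 0.004 m and z of large_well_block in the frame of pin below -0.0045 m and angle between large_well_block's own z axis and vertical below 0.08 rad), for 0.1 s.
At the end, for the whole second after the job is handed in: The large-well block sits on the pin (within 4 mm of its axis, level within 0.06 rad, along the rails within 0.12 rad), its underside more than 10.2 mm below the pin's top, the heating plate more than 4 of its 5 mm down, at rest, and still held by the robot with more than 3 N (horizontal distance between large_well_block and pin below 0.004 m and z of large_well_block in the frame of pin below -0.0102 m and value of joint heating_plate above 0.004 m and angle between large_well_block's own z axis and vertical below 0.06 rad and angle between the x axis of large_well_block and the x axis of shaker, either way round below 0.12 rad and contact force between any of the fingers, the arm and large_well_block above 3 N and linear speed of large_well_block below 0.02 m/s); the arm keeps its last pose, push and grip.
It fails at once if the small-well block or something else on the bench is shifted by more than 30 mm (distance of any of small_well_block, steel_cup, reagent_bottle, tube_rack, slide_box, petri_dishes, pipette, beaker from where it was at the start of the episode above 0.03 m).
It also fails if it takes over 35 s, if anything falls off the work surface, if the arm or the gripper's body presses on something with over 40 N, if the wrist force passes 120 N, or if a joint passes its speed limit or range.

## Robot

A 6-joint arm with a two-finger parallel gripper is mounted at the origin on the work surface. World frame = base frame: x ahead of the robot, y to its left, z up, the work surface at z = 0. Lengths are in m, angles in degrees, forces in N, time in s.
With the tool pointing down it reaches from about 0.375 to 0.9 m from the base axis. Payload 3.1 kg.
Tool frame: the origin (TCP) lies on the mounting face of the last link; the fingertips stand ahead of it and the grasp point (between the pads) lies 155 mm ahead of it (ctrl.tip_extent is the z of the fingertips in the tool frame, in m); z points along the fingers, y is the direction in which the jaws open and shut (so a half turn about z gives the same grasp; the last joint's range is limited). The gripper opens to 85 mm and grips with 20 to 120 N. Pads are 22 mm wide; open, the fingers measure 114 mm over their backs; the gripper's body (76 mm by 85 mm) begins 54 mm behind the grasp point. The pads swing forward as they close: fully open they stand 13 mm farther back than shut.
Start: joints at [66.32, 30.224, 82.088, -0, 67.689, -10.227], TCP at [0.145, 0.608, 0.405] pointing down, gripper open.
Joint ranges: [-176.69, 176.69], [-43.24, 126.21], [12.49, 139.97], [-82, 262], [0, 151.66], [-163.58, 163.58]. Speed limits (degrees/s): [159.86, 159.86, 180, 180, 180, 180].

## Interface

Orientations are given as [roll, pitch, yaw] about the fixed x, y, z axes, in that order (R = Rz(yaw) Ry(pitch) Rx(roll)).
In Python, from bench import readout, optics, order, boxes_of, ctrl gives the robot as it stands.
- The arm moves only by the tool drive_tool, never from a script. Its argument "steps" is a list that holds one entry, the list of rows, each a list of 7 numbers: the opening, from 0 (shut) to 1 (fully open), then the shift along the tool's x, y, z in cm, then the turn, a rotation vector about the tool's x, y, z in degrees. In form: [[[grip, dx, dy, dz, wx, wy, wz], ...]]. A call has 1 to 20 rows; each row shifts and turns the commanded pose from where the row before left it, along the tool's axes as they then stand; what a row does not reach is not made up. A row lasts 1/10 s, in which the tool goes at most 50 mm and 8.59 degrees, less where a joint would pass 70% of its speed; a pose out of reach is approached as far as the arm can. A call with a gripper value outside its range is refused whole. The fingers move at their own pace and stop on an object; "newtons" is the grip in N (left out, the last holds). Time passes only in rows, so rows that do not move let the fingers close. It gives the time, the measured TCP pose, the force and the opening at its end, in the units of the state.
- readout.state(): the state, without advancing time (a new reading comes with each control period).
- optics.snapshot(name): name is "scene" or "side" or "wrist"; returns (picture, depth): 384x512x3 uint8, red, green, blue; 384x512 float32, m along the optical axis (not along the pixel's ray), 0 where there is no reading.
- optics.calibration(name): a dict with "intrinsics" (3x3 intrinsics, pixels), "R" (3x3) and "t" (3): a world point X has camera coordinates R X + t. Camera axes: x right, y down, z forward; pixel columns grow to the right and rows downward; lengths in m; the calibration is good to about 2 mm. A picture is of the moment at which its call begins: read the wrist's pose just before it. calibration takes no time and is no camera call; for the wrist camera it gives the pose at the moment of the call.
- order.job_done(): hands the job in, once; it reports no verdict.
Trained networks look in the newest picture that a camera, given by its name, has taken for a name from the list of things; names that differ only in an ending like _2 or _b are one class to them, and where a whole thing is asked for, a point or a joint stands for the part that bears it (a point fixed in the world has none). Each returns a list of dicts, best first, with "conf" (0 to 1); they miss things now and then, are a little off and sometimes report something else, mostly with a low value. They report only what shows in the picture. A call takes as long as a camera call. They do not tell look-alikes from the thing itself.
- boxes_of(name, camera): "centre" ([x, y, z] in m, in world coordinates, good to about 4 mm: the middle of the surface that is visible of it).
The state is a dict: "clock": time; "joints": joint angles; "joint_velocities": joint speeds; "joint_torque": joint torques, N m; "position": TCP position; "eef_rot": TCP orientation; "force": force on the tool from outside, world axes, zero at the start; "ft_torque": the same for the moment, N m; "gripper_width": finger opening in m.
Only numpy, scipy, OpenCV 4.12 (cv2) and the standard library are available. Lean on these libraries where they do the work, as an engineer would, in place of code of your own. Each camera call takes 0.05 s, during which the arm holds its last target.

## Working session

There is one attempt and no reset: what is moved stays moved. The work goes in short steps, Python scripts to look and compute and a tool call to move; the robot and the scene stay as the last step left them, time stands still between calls to the robot, and variables do not carry over. Pictures are saved under pics/ and viewed, and the job is handed in when it is done.

Besides the shell and the picture viewer there is one more tool, called after "Emit:" as name([rows], argument=value, ...), one row to a line, values as JSON. drive_tool: Moves the arm, as the interface text tells. Its arguments: {"type":"object","properties":{"steps":{"type":"array","items":{"type":"array","items":{"type":"array","items":{"type":"number"}}}},"newtons":{"type":"number"}},"required":["steps"]}

```bash
ls; mkdir -p pics; cat > h.py <<'E'
import numpy as np, cv2
from bench import readout, optics, order, boxes_of, ctrl
def snap(n,f):
    s=readout.state(); c=optics.calibration(n); im,d=optics.snapshot(n)
    cv2.imwrite('pics/'+f+'.png',cv2.resize(im[:,:,::-1],None,fx=1.5,fy=1.5))
    np.savez('pics/'+f+'.npz',im=im,d=d,K=c['intrinsics'],R=c['R'],t=c['t'])
    return im,d,c
def world(d,K,R,t):
    K=np.array(K);R=np.array(R);t=np.array(t)
    v,u=np.mgrid[:d.shape[0],:d.shape[1]]
    P=np.stack([(u-K[0,2])/K[0,0]*d,(v-K[1,2])/K[1,1]*d,d],-1)
    return (P-t)@R
def load(f):
    z=np.load('pics/'+f+'.npz'); return z['im'],z['d'],world(z['d'],z['K'],z['R'],z['t']),z
E
python3 - <<'E'
from h import *
for n in ['scene','side','wrist']: snap(n,n+'0')
print(readout.state()); print(ctrl.tip_extent)
for n in ['large_well_block','small_well_block','lifting_bar','shaker']:
  for c in ['scene','side']:
    print(n,c,[(np.round(b['centre'],3),round(b['conf'],2)) for b in boxes_of(n,c)])
E
```

```text
pics
{'clock': 0.15, 'joints': array([ 6.63191756e+01,  3.02672995e+01,  8.21414833e+01,  1.20679519e-03,
        6.76891229e+01, -1.02278517e+01]), 'joint_velocities': array([ 0.02486227, -0.13797743, -0.26914936,  0.08950124,  0.07539548,
       -0.0186932 ]), 'joint_torque': array([ 7.16049617e-04, -4.42743266e+01, -1.78276724e+01, -2.25559470e-04,
        5.64492977e-03,  7.94696064e-06]), 'position': array([0.14526828, 0.60760351, 0.40394118]), 'eef_rot': array([-1.79903848e+02, -1.84823782e-02,  1.66546553e+02]), 'force': array([-0.37532576, -0.62922278, -0.25596694]), 'ft_torque': array([ 0.0265407 , -0.01453162,  0.07729706]), 'gripper_width': 0.08597246747457961}
0.1734
large_well_block scene [(array([ 0.472, -0.262,  0.039]), 0.83), (array([ 0.318, -0.218,  0.041]), 0.78), (array([ 0.455, -0.081,  0.043]), 0.69)]
large_well_block side [(array([ 0.305, -0.249,  0.042]), 0.89), (array([ 0.457, -0.29 ,  0.04 ]), 0.78), (array([ 0.444, -0.109,  0.042]), 0.67), (array([ 0.543, -0.22 ,  0.016]), 0.24)]
small_well_block scene [(array([ 0.642, -0.273,  0.035]), 0.87)]
small_well_block side [(array([ 0.628, -0.294,  0.043]), 0.77)]
lifting_bar scene [(array([ 0.474, -0.261,  0.04 ]), 0.97), (array([ 0.316, -0.219,  0.04 ]), 0.84), (array([ 0.459, -0.084,  0.041]), 0.68)]
lifting_bar side [(array([ 0.304, -0.254,  0.04 ]), 0.95), (array([ 0.458, -0.29 ,  0.042]), 0.9), (array([ 0.446, -0.109,  0.04 ]), 0.86)]
shaker scene [(array([0.57 , 0.168, 0.084]), 0.56)]
shaker side [(array([0.528, 0.079, 0.08 ]), 0.71)]
```

View pics/scene0.png

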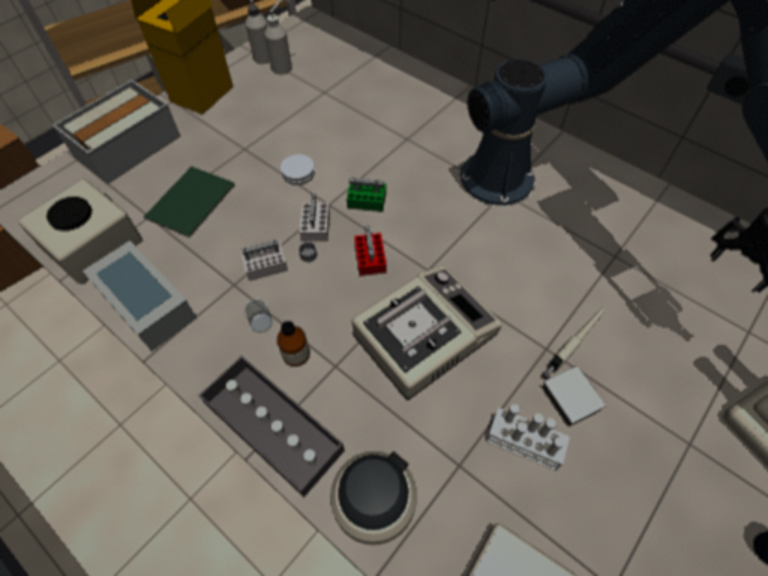

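View pics/side0.png

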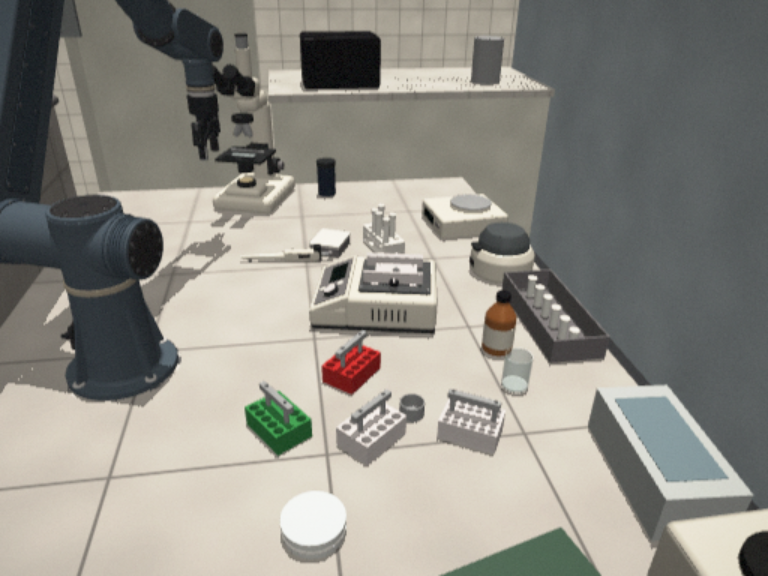

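View pics/wrist0.png

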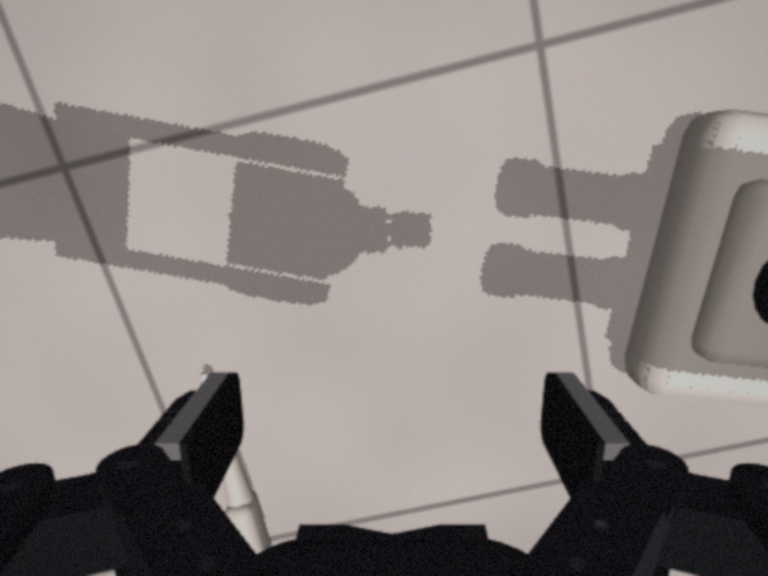

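The large silver block is at scene pixel (314,218), with red and green look-alikes next to it. The small-well block is at (265,258) and the shaker at (425,325). Next I'll fit the bar and rails from depth.

```bash
python3 - <<'E'
from h import *
for f in ['scene0','side0']:
    im,d,P,z=load(f); ok=d>0
    def sel(x0,x1,y0,y1,z0,z1): return P[ok&(P[...,0]>x0)&(P[...,0]<x1)&(P[...,1]>y0)&(P[...,1]<y1)&(P[...,2]>z0)&(P[...,2]<z1)]
    q=sel(.39,.55,-.35,-.20,.068,.09)
    r=cv2.minAreaRect(q[:,:2].astype(np.float32)*1000); print(f,'bar',len(q),r,np.median(q,0), np.percentile(q[:,2],95))
    q=sel(.39,.55,-.35,-.20,.033,.045)
    r=cv2.minAreaRect(q[:,:2].astype(np.float32)*1000); print('blk',len(q),r)
    q=sel(.35,.8,-.05,.3,.06,.14)
    print('shk',len(q),q.min(0),q.max(0), cv2.minAreaRect(q[:,:2].astype(np.float32)*1000))
    q=sel(.35,.8,-.05,.3,.113,.13)
    print('rails',len(q),cv2.minAreaRect(q[:,:2].astype(np.float32)*1000), np.percentile(q[:,2],[50,95]))
    q=sel(.35,.8,-.05,.3,.0975,.107)
    print('plate',len(q),cv2.minAreaRect(q[:,:2].astype(np.float32)*1000), np.median(q,0))
    t=-np.array(z['R']).T@z['t']; print('cam',t)
    # enlarged crops
    K=z['K'];
    def px(X):
        c=z['R']@np.array(X)+z['t'];u=K@c;return u[:2]/u[2]
    for nm,X in [('s',(.57,.14,.1)),('b',(.47,-.27,.05))]:
        u,v=map(int,px(X)); w=70
        c=im[max(0,v-w):v+w,max(0,u-w):u+w,::-1]; cv2.imwrite(f'pics/{f}_{nm}.png',cv2.resize(c,(560,560),interpolation=cv2.INTER_CUBIC)); print(nm,u,v)
E
```

```text
scene0 bar 70 ((462.0584716796875, -271.4367980957031), (91.36243438720703, 12.656691551208496), 39.67917251586914) [ 0.46648704 -0.26616297  0.07894594] 0.08374823063036942
blk 250 ((473.64935302734375, -261.3172912597656), (140.2638702392578, 70.03002166748047), 40.394771575927734)
shk 4632 [ 0.3935837  -0.04995214  0.06000633] [0.79450052 0.28000528 0.1397983 ] ((616.9029541015625, 125.4983901977539), (237.4204864501953, 454.9856872558594), 69.19342803955078)
rails 254 ((659.14697265625, 98.56015014648438), (134.32247924804688, 347.8422546386719), 59.52464294433594) [0.11901973 0.12425324]
plate 647 ((661.1300659179688, 90.47967529296875), (129.6417236328125, 357.7479248046875), 55.37920379638672) [0.58390712 0.14191993 0.10265484]
cam [1.04688935 0.4666135  1.12426161]
s 274 214
b 207 144
side0 bar 203 ((460.0104064941406, -274.7501220703125), (90.52159118652344, 14.23409652709961), 39.24717330932617) [ 0.45842378 -0.27894374  0.07976797] 0.08235502221585314
blk 589 ((461.0259704589844, -273.5400390625), (102.97808837890625, 72.36995697021484), 39.98768615722656)
shk 2794 [ 0.39363223 -0.04995574  0.06005074] [0.78752469 0.27693352 0.1371519 ] ((610.0974731445312, 123.06929779052734), (238.6958770751953, 450.2209777832031), 69.46282958984375)
rails 255 ((656.351318359375, 89.29931640625), (132.09710693359375, 350.204345703125), 57.32984161376953) [0.11905028 0.12384795]
plate 315 ((640.767333984375, 87.80802154541016), (145.98184204101562, 318.72216796875), 62.60933303833008) [0.57563759 0.14974537 0.10340135]
cam [ 0.34882372 -1.02463055  0.7240337 ]
s 261 180
b 250 275
```

```bash
python3 - <<'E'
from h import *
for f in ['scene0','side0']:
    im,d,P,z=load(f); ok=(d>0)
    def sel(c,r,z0,z1):
        return P[ok&(np.hypot(P[...,0]-c[0],P[...,1]-c[1])<r)&(P[...,2]>z0)&(P[...,2]<z1)]
    q=sel((.461,-.273),.08,.072,.09)[:,:2]; u,s,v=np.linalg.svd(q-q.mean(0)); print('bar pca',np.degrees(np.arctan2(v[0,1],v[0,0])))
    for zz in [(.08,.09),(.06,.14),(.1,.107),(.114,.126)]:
        q=sel((.57,.14),.14,*zz); print(f,zz,len(q),cv2.minAreaRect(q[:,:2].astype(np.float32)*1000),np.median(q,0))
        if zz[0]>.11:
            for p in q[::6]: print(np.round(p,3).tolist(),end=' ')
E
```

```text
bar pca 39.504569988256435
scene0 (0.08, 0.09) 1644 ((555.0239868164062, 149.78106689453125), (206.78109741210938, 228.76904296875), 77.2127914428711) [0.54988319 0.17241576 0.08410952]
scene0 (0.06, 0.14) 3886 ((552.4383544921875, 151.02780151367188), (209.2764129638672, 238.6767578125), 77.48448181152344) [0.57585269 0.15855089 0.08867754]
scene0 (0.1, 0.107) 531 ((574.4100952148438, 149.71749877929688), (137.6478271484375, 128.5972900390625), 77.03411865234375) [0.57873887 0.14454613 0.10306637]
scene0 (0.114, 0.126) 224 ((572.5404663085938, 149.44052124023438), (121.59312438964844, 131.17137145996094), 75.92688751220703) [0.57424581 0.11484076 0.11904712]
[0.5, 0.115, 0.119] [0.51, 0.114, 0.12] [0.512, 0.116, 0.117] [0.519, 0.117, 0.12] [0.523, 0.116, 0.117] [0.529, 0.116, 0.119] [0.533, 0.116, 0.118] [0.54, 0.113, 0.117] [0.549, 0.107, 0.116] [0.556, 0.105, 0.117] [0.562, 0.105, 0.117] [0.568, 0.102, 0.117] [0.578, 0.101, 0.122] [0.585, 0.099, 0.122] [0.591, 0.096, 0.12] [0.6, 0.095, 0.125] [0.605, 0.094, 0.124] [0.61, 0.09, 0.12] [0.519, 0.195, 0.115] [0.61, 0.094, 0.117] [0.52
[... 1149 characters left out ...]
 0.12] [0.581, 0.184, 0.122] [0.603, 0.185, 0.121] [0.624, 0.183, 0.12] [0.643, 0.176, 0.123] [0.533, 0.191, 0.118] [0.554, 0.19, 0.117] [0.574, 0.182, 0.12] [0.595, 0.18, 0.12] [0.614, 0.171, 0.123] [0.635, 0.17, 0.122] [0.547, 0.188, 0.115] [0.581, 0.183, 0.115] [0.602, 0.182, 0.114] [0.622, 0.174, 0.117] [0.642, 0.168, 0.119] [0.642, 0.167, 0.115] [0.515, 0.113, 0.121] [0.534, 0.109, 0.122] [0.553, 0.103, 0.124] [0.509, 0.116, 0.116] [0.528, 0.108, 0.119] [0.547, 0.102, 0.121] [0.566, 0.098, 0.122] [0.585, 0.096, 0.121] [0.605, 0.095, 0.12] [0.624, 0.089, 0.122] [0.551, 0.105, 0.115] [0.574, 0.103, 0.115] [0.591, 0.091, 0.12] [0.61, 0.088, 0.12] [0.602, 0.093, 0.114] [0.624, 0.087, 0.116]
```

View pics/scene0_s.png

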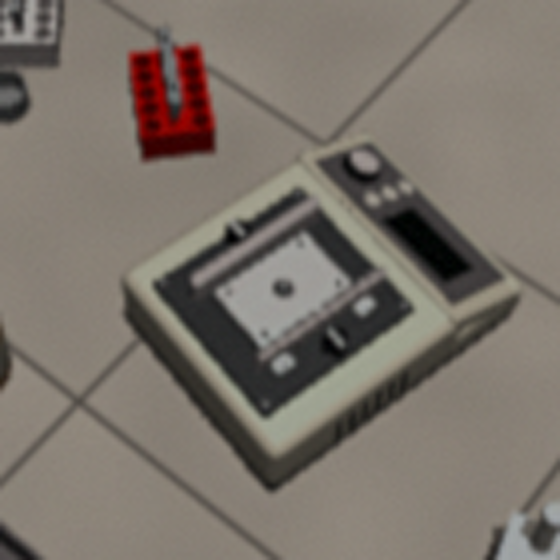

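View pics/side0_b.png

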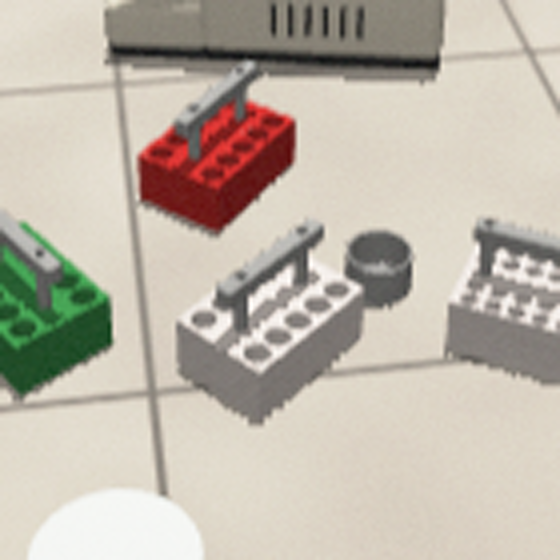

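```bash
cat >> h.py <<'E'
from scipy.spatial.transform import Rotation as Ro
def rotm(e): return Ro.from_euler('xyz',e,degrees=True).as_matrix()
def down(psi): return rotm([180,0,psi])
def plan(p0,R0,p1,R1,n,show=True):
    """n rows from pose0 to pose1, printed in the row form (cm, deg)"""
    p=np.array(p0,float);R=np.array(R0);rows=[]
    for i in range(n):
        k=n-i
        dp=np.round(R.T@(np.array(p1)-p)/k*100,2)
        rv=np.round(np.degrees(Ro.from_matrix(R.T@R1).as_rotvec())/k,2)
        rows.append([*(dp+0.).tolist(),*(rv+0.).tolist()])
        p=p+R@dp/100; R=R@Ro.from_rotvec(np.radians(rv)).as_matrix()
    if show:
        for r in rows: print('[1,'+','.join(f'{v:g}' for v in r)+'],')
    return p,R
E
python3 - <<'E'
from h import *
s=readout.state(); c=optics.calibration('wrist'); R=np.array(c['R']); cp=-R.T@c['t']; T=rotm(s['eef_rot'])
print('cam in tool',T.T@(cp-s['position']),'\n',T.T@R.T, c['intrinsics'])
for f,uv in [('scene0',(275.2,215.7))]:
    z=load(f)[3]; K=z['K'];r=z['R'].T@np.linalg.inv(K)@np.array([*uv,1]);o=-z['R'].T@z['t'];print(o+r*(0.111-o[2])/r[2])
E
```

```text
cam in tool [ 0.07142766 -0.00064426  0.03040984] 
 [[ 3.45952737e-04 -9.59564421e-01 -2.81488904e-01]
 [ 9.99999665e-01  5.40921187e-04 -6.14930471e-04]
 [ 7.42328713e-04 -2.81488597e-01  9.59564286e-01]] [[337.63702597   0.         260.96470379]
 [  0.         337.63702597 192.18611613]
 [  0.           0.           1.        ]]
[0.57784226 0.14799833 0.111     ]
```

```bash
python3 - <<'E'
from h import *
s=readout.state(); plan(s['position'],rotm(s['eef_rot']),[.56,.087,.40],down(77),15)
E
```

```text
[1,-3.5,-2.73,0.03,0,0,5.97],
[1,-3.76,-2.36,0.03,0,0,5.97],
[1,-3.99,-1.95,0.03,0,0,5.97],
[1,-4.17,-1.53,0.03,0,0,5.97],
[1,-4.3,-1.08,0.03,0,0,5.97],
[1,-4.39,-0.63,0.03,0,0,5.97],
[1,-4.43,-0.17,0.03,0,0,5.97],
[1,-4.43,0.29,0.03,0,0,5.97],
[1,-4.37,0.75,0.03,0,0,5.97],
[1,-4.27,1.2,0.03,0,0,5.97],
[1,-4.13,1.64,0.03,0,0,5.97],
[1,-3.93,2.06,0.04,0,0,5.97],
[1,-3.7,2.46,0.03,0,0,5.97],
[1,-3.42,2.83,0.04,0,0,5.97],
[1,-3.11,3.17,0.03,0,0.01,5.97],
```

Emit:
drive_tool([
  [[1,-3.5,-2.73,0.03,0,0,5.97],[1,-3.76,-2.36,0.03,0,0,5.97],[1,-3.99,-1.95,0.03,0,0,5.97],[1,-4.17,-1.53,0.03,0,0,5.97],[1,-4.3,-1.08,0.03,0,0,5.97],[1,-4.39,-0.63,0.03,0,0,5.97],[1,-4.43,-0.17,0.03,0,0,5.97],[1,-4.43,0.29,0.03,0,0,5.97],[1,-4.37,0.75,0.03,0,0,5.97],[1,-4.27,1.2,0.03,0,0,5.97],[1,-4.13,1.64,0.03,0,0,5.97],[1,-3.93,2.06,0.04,0,0,5.97],[1,-3.7,2.46,0.03,0,0,5.97],[1,-3.42,2.83,0.04,0,0,5.97],[1,-3.11,3.17,0.03,0,0,5.97],[1,0,0,0,0,0,0],[1,0,0,0,0,0,0]],
])

```text
clock: 2.25
position: [0.5604, 0.0861, 0.3998]
eef_rot: [-180.0, -0.0, 76.9]
force: [-0.2, 0.2, 0.4]
gripper_width: 0.0855
```

```bash
python3 - <<'E'
from h import *
snap('wrist','w1'); s=readout.state(); print(s['clock'],s['position'],s['eef_rot'])
E
```

```text
2.3 [0.55959363 0.08704884 0.39975286] [-1.79913135e+02 -8.97419007e-03  7.69965639e+01]
```

View pics/w1.png

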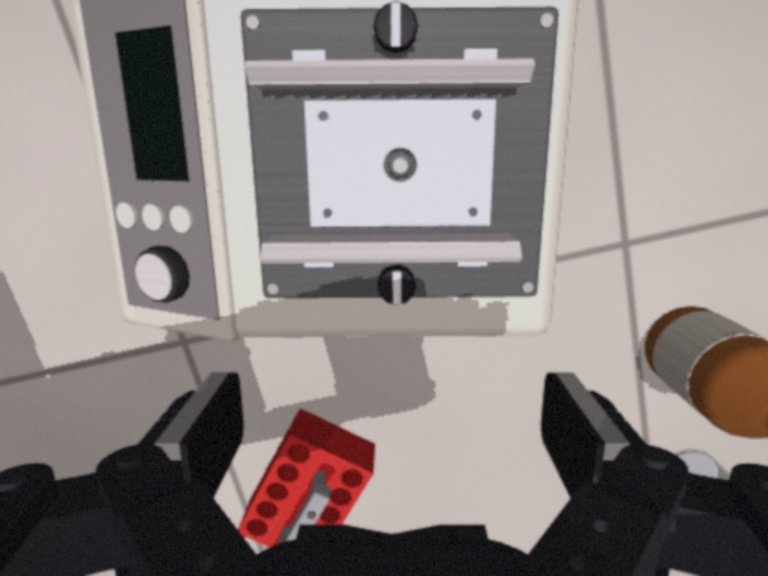

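The wrist view shows the shaker with the pin at (400,164). The plate corners are at (305,101), (496,99), (491,226) and (309,227), and the rails run nearly horizontally.

```bash
python3 - <<'E'
from h import *
im,d,P,z=load('w1'); K=z['K'];Rc=z['R'];o=-Rc.T@z['t']
def at(uv,h):
    r=Rc.T@np.linalg.inv(K)@np.array([uv[0],uv[1],1.]);return o+r*(h-o[2])/r[2]
g=cv2.cvtColor(im,cv2.COLOR_RGB2GRAY)
m=np.zeros_like(g);m[62:156,196:338]=(g[62:156,196:338]>150)
cs,_=cv2.findContours(m,cv2.RETR_EXTERNAL,cv2.CHAIN_APPROX_NONE);c=max(cs,key=cv2.contourArea)
W=np.array([at(p[0],.104)[:2] for p in c],np.float32)*1000
print('plate',cv2.minAreaRect(W))
print('pin eye',at((400/1.5,164/1.5),.111))
cr=g[92:126,250:284];cv2.imwrite('pics/pin.png',cv2.resize(cr,None,fx=14,fy=14,interpolation=cv2.INTER_CUBIC))
for h0,h1 in [(.1,.108),(.113,.126),(.08,.09)]:
    q=P[(d>0)&(P[...,2]>h0)&(P[...,2]<h1)&(np.hypot(P[...,0]-.57,P[...,1]-.14)<.14)]
    print(h0,len(q),np.median(q,0),cv2.minAreaRect(q[:,:2].astype(np.float32)*1000))
q=P[(d>0)&(P[...,2]>.116)&(P[...,2]<.126)&(np.hypot(P[...,0]-.57,P[...,1]-.14)<.1)]
a=np.radians(-13);ex=np.array([np.cos(a),np.sin(a)]);ey=np.array([-ex[1],ex[0]])
l=q[:,:2]@ey; pl=np.array([.575,.145])@ey
for s in (l>pl,l<pl):
    x=q[s,:2]; c0=x.mean(0);v=np.linalg.svd(x-c0)[2][0];v*=np.sign(v[0]);print('rail',c0,np.degrees(np.arctan2(v[1],v[0])),np.percentile(x@ex,[0,2,98,100]),np.percentile(x@ey,[1,50,99]),np.median(q[s,2]))
print('pin in ex,ey',at((400/1.5,164/1.5),.111)[:2]@ex,at((400/1.5,164/1.5),.111)[:2]@ey)
E
```

```text
plate ((577.5574340820312, 142.45870971679688), (62.33221435546875, 95.15320587158203), 76.92172241210938)
pin eye [0.5778012  0.14279185 0.111     ]
0.1 10527 [0.57690697 0.14354981 0.10446514] ((571.5767822265625, 141.466552734375), (119.68462371826172, 129.24252319335938), 77.29960632324219)
0.113 5658 [0.57332127 0.17262019 0.12109344] ((572.3222045898438, 143.26123046875), (143.2926025390625, 130.15354919433594), 77.06688690185547)
0.08 20268 [0.49243383 0.13750889 0.08535605] ((551.1763916015625, 136.04258728027344), (183.83816528320312, 230.955078125), 76.92960357666016)
rail [0.58167029 0.18426706] -12.742188616622975 [0.46035961 0.46287466 0.58750057 0.59045737] [0.30599216 0.3102286  0.31520942] 0.12130880457561491
rail [0.56286502 0.10270446] -12.655195100273469 [0.46039498 0.46310903 0.58806911 0.59054986] [0.22137117 0.22680272 0.23115128] 0.12122759517453817
pin in ex,ey 0.5308710144413621 0.269109088319306
```

View pics/pin.png

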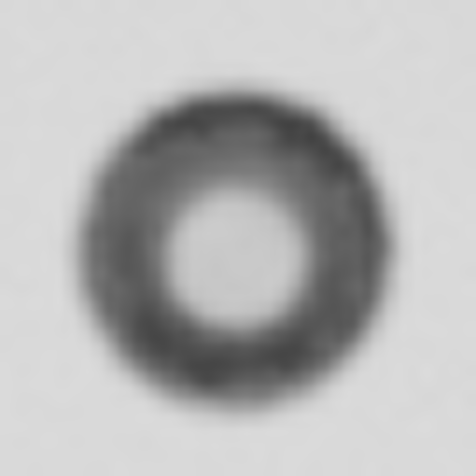

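```bash
python3 - <<'E'
from h import *
s=readout.state(); plan(s['position'],rotm(s['eef_rot']),[.42,-.307,.38],down(39.6),10)
E
```

```text
[1,-4.15,-0.47,0.2,-0.01,0,3.74],
[1,-4.18,-0.2,0.2,-0.01,0,3.74],
[1,-4.18,0.07,0.2,-0.01,0,3.74],
[1,-4.17,0.34,0.2,-0.01,0,3.74],
[1,-4.13,0.62,0.2,-0.01,0,3.74],
[1,-4.09,0.88,0.2,-0.01,0,3.74],
[1,-4.02,1.15,0.19,-0.01,0,3.74],
[1,-3.94,1.41,0.2,0,0.01,3.74],
[1,-3.83,1.66,0.19,-0.01,0,3.74],
[1,-3.72,1.9,0.2,0,0.01,3.74],
```

Emit:
drive_tool([
  [[1,-4.15,-0.47,0.2,-0.01,0,3.74],[1,-4.18,-0.2,0.2,-0.01,0,3.74],[1,-4.18,0.07,0.2,-0.01,0,3.74],[1,-4.17,0.34,0.2,-0.01,0,3.74],[1,-4.13,0.62,0.2,-0.01,0,3.74],[1,-4.09,0.88,0.2,-0.01,0,3.74],[1,-4.02,1.15,0.19,-0.01,0,3.74],[1,-3.94,1.41,0.2,0,0,3.74],[1,-3.83,1.66,0.19,-0.01,0,3.74],[1,-3.72,1.9,0.2,0,0,3.74],[1,0,0,0,0,0,0],[1,0,0,0,0,0,0]],
])

```text
clock: 3.5
position: [0.4202, -0.3062, 0.3802]
eef_rot: [-180.0, -0.1, 39.6]
force: [-0.3, 0.4, 0.5]
gripper_width: 0.0849
```

```bash
python3 - <<'E'
from h import *
snap('wrist','w2'); s=readout.state(); print(s['clock'],s['position'],s['eef_rot'])
im,d,P,z=load('w2')
near=np.hypot(P[...,0]-.461,P[...,1]+.273)
for h0,h1,r in [(.076,.09,.07),(.036,.046,.075)]:
    q=P[(d>0)&(P[...,2]>h0)&(P[...,2]<h1)&(near<r)]
    q2=q[:,:2].astype(np.float32)*1000
    v=np.linalg.svd(q2-q2.mean(0),full_matrices=False)[2][0]; print(len(q),np.median(q,0),q2.mean(0),cv2.minAreaRect(q2),np.degrees(np.arctan2(v[1],v[0])))
E
```

```text
3.55 [ 0.42046737 -0.30538969  0.38020552] [-1.79983985e+02 -6.07774413e-02  3.96924902e+01]
1779 [ 0.46361771 -0.27204909  0.0813453 ] [ 462.761  -272.6333] ((461.00341796875, -273.9184875488281), (88.86197662353516, 11.523374557495117), 40.041561126708984) -139.99661
4636 [ 0.46398223 -0.27202394  0.04039921] [ 463.37442 -272.51544] ((461.1075744628906, -274.07208251953125), (100.23678588867188, 70.30752563476562), 39.93600082397461) -139.29485
```

View pics/w2.png

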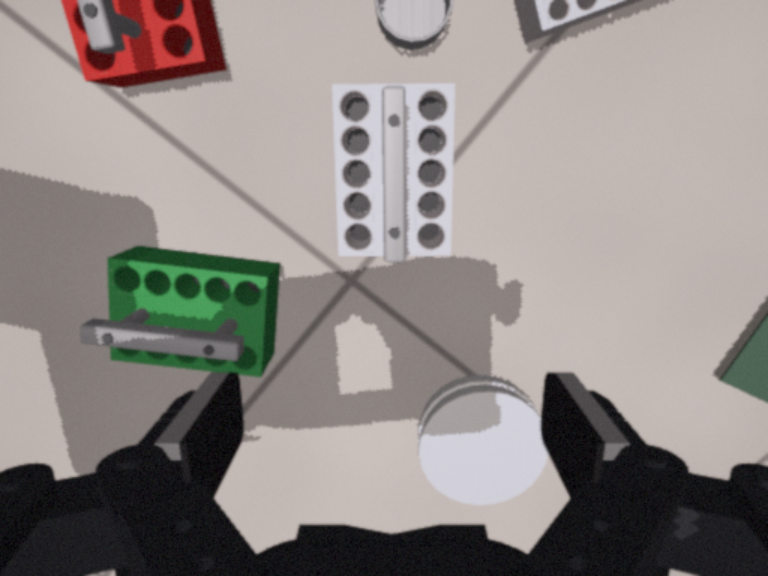

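The picture shows the ten-well aluminium block at (394,170), with the bar vertical at u=394. Depth gives its centre as (0.461,-0.274) and its yaw as 39.9°.

```bash
python3 - <<'E'
from h import *
s=readout.state(); p,R=plan(s['position'],rotm(s['eef_rot']),[.461,-.274,.29],down(39.9),4)
plan(p,R,[.461,-.274,.2285],down(39.9),3)
E
```

```text
[1,1.28,0.04,2.26,0,-0.02,-0.05],
[1,1.28,0.05,2.25,-0.01,-0.01,-0.05],
[1,1.28,0.05,2.26,0,-0.02,-0.05],
[1,1.28,0.04,2.25,-0.01,-0.01,-0.06],
[1,0,0,2.05,0,0,0],
[1,0,0,2.05,0,0,0],
[1,0,0,2.05,0,0,0],
```

Emit:
drive_tool([
  [[1,1.28,0.04,2.26,0,-0.02,-0.05],[1,1.28,0.05,2.25,0,-0.01,-0.05],[1,1.28,0.05,2.26,0,-0.02,-0.05],[1,1.28,0.04,2.25,0,-0.01,-0.06],[1,0,0,2.05,0,0,0],[1,0,0,2.05,0,0,0],[1,0,0,2.05,0,0,0],[1,0,0,0,0,0,0],[0,0,0,0,0,0,0],[0,0,0,0,0,0,0],[0,0,0,0,0,0,0],[0,0,0,0,0,0,0],[0,0,0,0,0,0,0],[0,0,0,0,0,0,0],[0,0,0,0,0,0,0]],
], newtons=100)

```text
clock: 5.05
position: [0.4609, -0.2757, 0.2289]
eef_rot: [180.0, 0.0, 39.8]
force: [-2.5, 1.3, 5.2]
gripper_width: 0.0102
```

```bash
python3 - <<'E'
from h import *
s=readout.state(); print(s['clock'],s['position'],s['eef_rot'],s['force'],s['gripper_width'])
p,R=plan(s['position'],rotm(s['eef_rot']),[.461,-.274,.25],down(39.9),1)
E
```

```text
5.05 [ 0.46085933 -0.2757228   0.22893657] [1.79961212e+02 3.32784730e-02 3.97949271e+01] [-2.48134675  1.2775961   5.20510058] 0.010202726599787784
[1,0.12,-0.12,-2.11,0.04,0.03,-0.11],
```

Emit:
drive_tool([
  [[0,0,0,-1,0,0,0],[0,0,0,-2,0,0,0],[0,0,0,-3,0,0,0],[0,0,0,-4,0,0,0],[0,0,0,-4,0,0,0],[0,0,0,-2.5,0,0,0],[0,0,0,0,0,0,0],[0,0,0,0,0,0,0]],
])

```text
clock: 5.85
position: [0.4606, -0.2753, 0.393]
eef_rot: [180.0, 0.0, 39.8]
force: [-0.7, 0.5, -4.7]
gripper_width: 0.0101
```

```bash
python3 - <<'E'
from h import *
snap('wrist','w3');snap('side','s3'); s=readout.state(); print(s['clock'],s['position'],s['eef_rot'],s['force'],s['gripper_width'])
im,d,P,z=load('w3'); T=rotm(s['eef_rot']); Q=(P-s['position'])@T
m=(d>0)&(np.abs(Q[...,1])<.06)&(np.abs(Q[...,0])<.07)&(Q[...,2]>.178)&(Q[...,2]<.21)
q=Q[m];print(len(q),np.median(q,0),cv2.minAreaRect(q[:,:2].astype(np.float32)*1000))
A=np.c_[q[:,:2],np.ones(len(q))];c=np.linalg.lstsq(A,q[:,2],rcond=None)[0];r=q[:,2]-A@c
k=abs(r)<.004;c=np.linalg.lstsq(A[k],q[k,2],rcond=None)[0];print('tilt deg',np.degrees(c[:2]),'top z at 0',c[2])
p,R=plan(s['position'],rotm(s['eef_rot']),[.5602,.1464,.385],down(-13),11)
E
```

```text
5.95 [ 0.46032895 -0.27510931  0.39142046] [-1.79799065e+02  6.83558116e-02  3.97988664e+01] [-0.61677513 -0.20918642 -3.66737765] 0.01033266516991309
12666 [ 0.02516392 -0.00120061  0.18713453] ((11.102104187011719, 0.8072700500488281), (70.55956268310547, 81.45470428466797), 89.82069396972656)
tilt deg [-2.55544189  0.33021498] top z at 0 0.18891468942326609
[1,3.15,-2.36,0.06,-0.01,0.01,4.8],
[1,2.94,-2.62,0.06,-0.01,0.01,4.8],
[1,2.71,-2.86,0.06,-0.01,0.02,4.8],
[1,2.46,-3.07,0.06,-0.02,0.02,4.8],
[1,2.2,-3.27,0.06,-0.01,0.01,4.8],
[1,1.92,-3.44,0.07,-0.02,0.02,4.8],
[1,1.62,-3.59,0.06,-0.01,0.01,4.8],
[1,1.32,-3.71,0.06,-0.02,0.02,4.8],
[1,1,-3.81,0.07,-0.01,0.01,4.8],
[1,0.68,-3.88,0.06,-0.02,0.02,4.8],
[1,0.36,-3.92,0.06,-0.01,0.01,4.8],
```

View pics/w3.png

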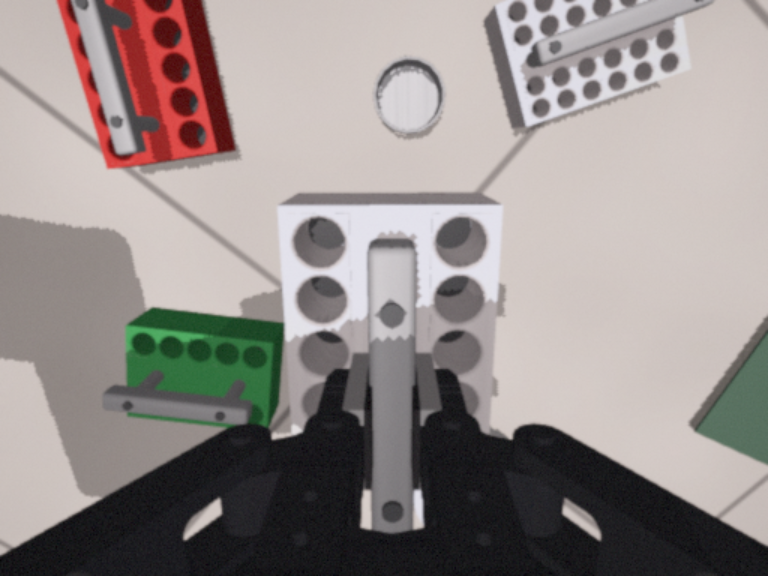

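View pics/s3.png

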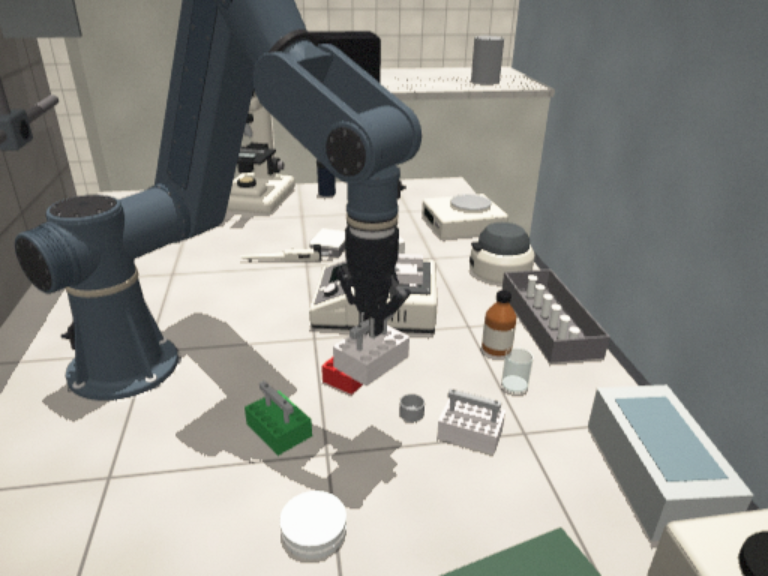

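```bash
python3 - <<'E'
from h import *
s=readout.state();im,d,P,z=load('w3'); T=rotm(s['eef_rot']); Q=(P-s['position'])@T
m=(d>0)&(np.abs(Q[...,1])>.012)&(np.abs(Q[...,1])<.033)&(Q[...,0]<.049)&(Q[...,0]>.0)&(Q[...,2]>.180)&(Q[...,2]<.196)
q=Q[m];
for i in range(6):
    A=np.c_[q[:,:2],np.ones(len(q))];c=np.linalg.lstsq(A,q[:,2],rcond=None)[0];r=q[:,2]-A@c;print(len(q),np.degrees(c[:2]),c[2],r.std()); q=q[abs(r)<2*max(r.std(),.0005)]
m=(d>0)&(np.abs(Q[...,2]-.1885)<.004)&(abs(Q[...,1])<.05)&(Q[...,0]>.02)&(Q[...,0]<.07)
q=Q[m]; print('x end',np.percentile(q[:,0],[95,98,99,99.5,100]),'y',np.percentile(q[:,1],[0,.5,2,98,99.5,100]))
# bar top
m=(d>0)&(np.abs(Q[...,2]-.148)<.004)&(abs(Q[...,1])<.012)&(Q[...,0]>.0)&(Q[...,0]<.07)
q=Q[m];print('bar',len(q),np.percentile(q[:,0],[95,99,100]),np.percentile(q[:,1],[1,50,99]),np.median(q[:,2]),np.degrees(np.polyfit(q[:,0],q[:,2],1)[0]))
E
```

```text
4577 [-0.66423365  0.55938546] 0.18796058163428359 0.0022088678170455473
4211 [-0.32973369  0.57193724] 0.18725710112183458 0.001168428202540696
3953 [-0.07741967  0.48466326] 0.18691239561332207 0.0007310461870897349
3759 [-0.00783695  0.46218997] 0.186828268430536 0.0006094154263582664
3612 [0.00226852 0.44790296] 0.1868015162106822 0.0005590826109302987
3499 [0.02772327 0.4241077 ] 0.18677531550861498 0.0005273378347346167
x end [0.05134919 0.05158109 0.05164765 0.05167668 0.05182015] y [-0.03429584 -0.03398431 -0.03330968  0.03499528  0.03561367  0.03596753]
bar 3902 [0.04539931 0.04655778 0.04686428] [-0.00958638  0.00101784  0.0102644 ] 0.14589717114180453 0.04492089823728934
```

```bash
python3 - <<'E'
from h import *
s=readout.state()
p,R=plan(s['position'],rotm(s['eef_rot']),[.5607,.1466,.38],down(-13),17)
E
```

```text
[1,2.04,-1.53,0.07,-0.01,0.01,3.11],
[1,1.96,-1.64,0.07,-0.01,0.01,3.11],
[1,1.86,-1.74,0.07,-0.01,0.01,3.11],
[1,1.77,-1.84,0.07,-0.01,0.01,3.1],
[1,1.66,-1.93,0.07,-0.01,0.01,3.11],
[1,1.56,-2.02,0.07,-0.01,0.01,3.1],
[1,1.45,-2.1,0.07,-0.01,0.01,3.11],
[1,1.33,-2.17,0.07,-0.01,0.01,3.1],
[1,1.21,-2.24,0.07,-0.01,0.01,3.11],
[1,1.09,-2.31,0.07,-0.01,0.01,3.1],
[1,0.96,-2.36,0.07,-0.01,0.01,3.11],
[1,0.83,-2.41,0.07,-0.01,0.01,3.1],
[1,0.7,-2.45,0.07,-0.01,0.01,3.11],
[1,0.56,-2.49,0.07,-0.01,0.01,3.1],
[1,0.43,-2.51,0.07,-0.01,0,3.11],
[1,0.29,-2.53,0.06,-0.01,0.01,3.1],
[1,0.16,-2.55,0.07,0,0,3.11],
```

Emit:
drive_tool([
  [[0,2.04,-1.53,0.07,-0.01,0.01,3.11],[0,1.96,-1.64,0.07,-0.01,0.01,3.11],[0,1.86,-1.74,0.07,-0.01,0.01,3.11],[0,1.77,-1.84,0.07,-0.01,0.01,3.1],[0,1.66,-1.93,0.07,-0.01,0.01,3.11],[0,1.56,-2.02,0.07,-0.01,0.01,3.1],[0,1.45,-2.1,0.07,-0.01,0.01,3.11],[0,1.33,-2.17,0.07,-0.01,0.01,3.1],[0,1.21,-2.24,0.07,-0.01,0.01,3.11],[0,1.09,-2.31,0.07,-0.01,0.01,3.1],[0,0.96,-2.36,0.07,-0.01,0.01,3.11],[0,0.83,-2.41,0.07,-0.01,0.01,3.1],[0,0.7,-2.45,0.07,-0.01,0.01,3.11],[0,0.56,-2.49,0.07,-0.01,0.01,3.1],[0,0.43,-2.51,0.07,-0.01,0,3.11],[0,0.29,-2.53,0.06,-0.01,0.01,3.1],[0,0.16,-2.55,0.07,0,0,3.11],[0,0,0,0,0,0,0],[0,0,0,0,0,0,0],[0,0,0,0,0,0,0]],
])

```text
clock: 7.95
position: [0.561, 0.1454, 0.3796]
eef_rot: [179.8, -0.1, -13.0]
force: [0.3, -0.9, -3.9]
gripper_width: 0.0102
```

```bash
python3 - <<'E'
from h import *
snap('wrist','w4');snap('scene','c4'); s=readout.state(); print(s['clock'],s['position'],s['eef_rot'],s['force'],s['gripper_width'])
im,d,P,z=load('w4'); T=rotm(s['eef_rot']); Q=(P-s['position'])@T
m=(d>0)&(np.abs(Q[...,1])>.012)&(np.abs(Q[...,1])<.033)&(Q[...,0]<.049)&(Q[...,0]>.0)&(Q[...,2]>.180)&(Q[...,2]<.196)
q=Q[m]
for i in range(6):
    A=np.c_[q[:,:2],np.ones(len(q))];c=np.linalg.lstsq(A,q[:,2],rcond=None)[0];r=q[:,2]-A@c; q=q[abs(r)<2*max(r.std(),.0005)]
print(np.degrees(c[:2]),c[2])
m=(d>0)&(np.abs(Q[...,2]-.1875)<.004)&(abs(Q[...,1])<.05)&(Q[...,0]>.02)&(Q[...,0]<.07)
q=Q[m]; print('x end',np.percentile(q[:,0],[95,99]),'y',np.percentile(q[:,1],[0,.5,2,98,99.5,100]))
r=P[(d>0)&(P[...,2]>.113)&(P[...,2]<.125)&(np.hypot(P[...,0]-.577,P[...,1]-.142)<.12)]
a=np.radians(-13);ex=np.array([np.cos(a),np.sin(a)]);ey=np.array([-ex[1],ex[0]]); print(len(r)); l=r[:,:2]@ey
print('rails ey',np.percentile(l[l>.2687],[2,50,98]) , np.percentile(l[l<.2687],[2,50,98]), 'tcp',s['position'][:2]@ex,s['position'][:2]@ey)
E
```

```text
8.05 [0.56120461 0.14515053 0.3803649 ] [ 1.79822990e+02 -1.47754208e-01 -1.30425161e+01] [-0.31926393  0.45743416 -4.07824142] 0.01036403214443211
[0.07270756 0.72440045] 0.18929857852337914
x end [0.0508115 0.0514703] y [-0.03534846 -0.03488985 -0.03435645  0.03408742  0.03466702  0.03511576]
1586
rails ey [0.30665046 0.31128272 0.33610384] [0.20210342 0.2270247  0.23175057] tcp 0.5141692080732654 0.2676739039239092
```

View pics/w4.png

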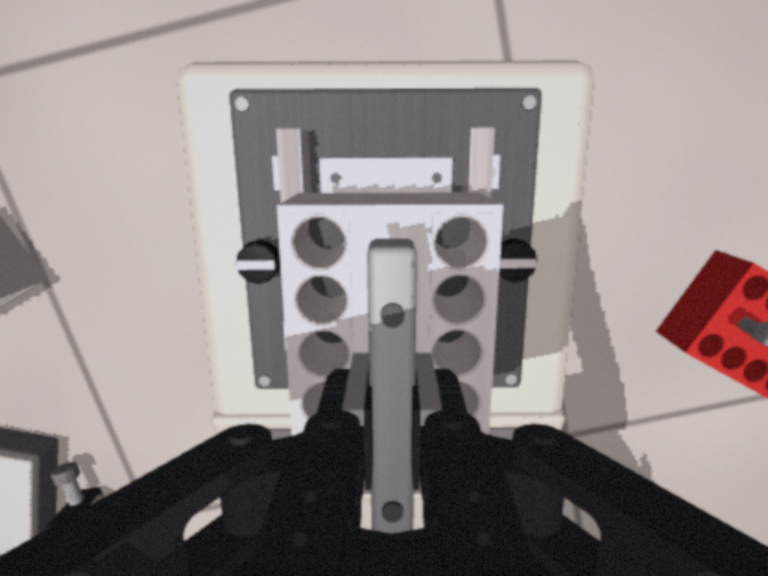

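View pics/c4.png

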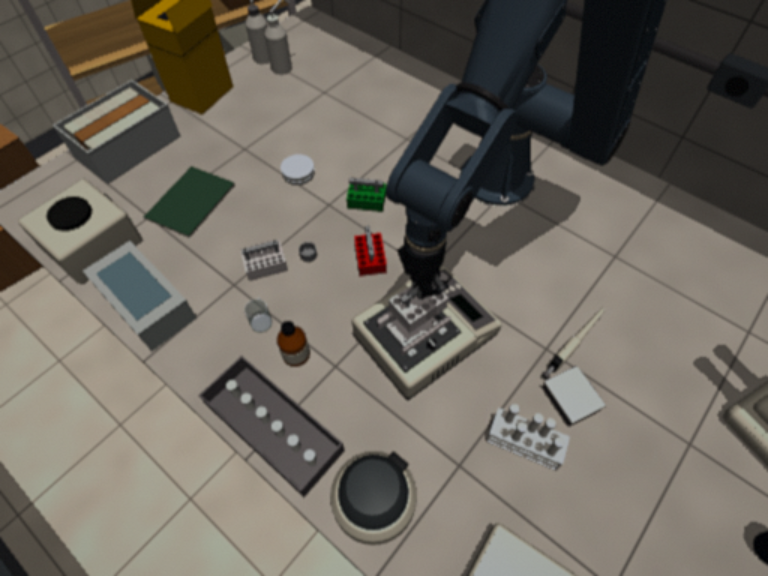

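The block hangs level. The rails show on either side at (288,160) and (482,160), and the bore is about 15 mm in front of the pin. I'll shift 1 mm left and lower it.

Emit:
drive_tool([
  [[0,0,-0.1,1,0,0,0],[0,0,0,1.3,0,0,0],[0,0,0,0.6,0,0,0],[0,0,0,0.4,0,0,0],[0,0,0,0.3,0,0,0],[0,0,0,0,0,0,0],[0,0,0,0,0,0,0]],
])

```text
clock: 8.75
position: [0.5619, 0.1469, 0.3453]
eef_rot: [179.9, -0.3, -13.0]
force: [0.5, -0.1, -3.7]
gripper_width: 0.01
```

```bash
cat > st.py <<'E'
from h import *
a=np.radians(-13);ex=np.array([np.cos(a),np.sin(a)]);ey=np.array([-ex[1],ex[0]])
s=readout.state();p=s['position'];d=p[:2]-np.array([.5777,.1424])
f=s['force'];print('t',s['clock'],'tcp rel pin x,y mm',np.round([1e3*d@ex,1e3*d@ey],1),'z',round(p[2]*1e3,1),'rpy',np.round(s['eef_rot'],2),'F ex,ey,z',np.round([f[:2]@ex,f[:2]@ey,f[2]],1),'w',round(s['gripper_width'],4),'M',np.round(s['ft_torque'],2))
E
python3 st.py
```

```text
t 8.75 tcp rel pin x,y mm [-16.4   0.8] z 345.3 rpy [179.87  -0.27 -12.99] F ex,ey,z [ 0.5 -0.  -3.7] w 0.01 M [-0.04  0.04  0.01]
```

Emit:
drive_tool([
  [[0,0,0,0.2,0,0,0],[0,0,0,0.1,0,0,0],[0,0,0,0.1,0,0,0],[0,0,0,0,0,0,0]],
])

```text
clock: 9.15
position: [0.5617, 0.1469, 0.341]
eef_rot: [179.9, -0.2, -13.0]
force: [-0.2, 0.6, -4.2]
gripper_width: 0.0103
```

```bash
python3 st.py
```

```text
t 9.15 tcp rel pin x,y mm [-16.6   0.8] z 341.0 rpy [179.86  -0.23 -12.99] F ex,ey,z [-0.3  0.5 -4.2] w 0.0103 M [-0.03  0.01 -0.04]
```

Emit:
drive_tool([
  [[0,0,0,0.1,0,0,0],[0,0,0,0.05,0,0,0],[0,0,0,0,0,0,0]],
])

```text
clock: 9.45
position: [0.5618, 0.1468, 0.3397]
eef_rot: [179.9, -0.2, -13.0]
force: [-0.8, -0.2, -4.5]
gripper_width: 0.0101
```

```bash
python3 st.py
```

```text
t 9.45 tcp rel pin x,y mm [-16.5   0.8] z 339.7 rpy [179.87  -0.25 -12.99] F ex,ey,z [-0.8 -0.4 -4.5] w 0.0101 M [ 0.02  0.09 -0.  ]
```

Emit:
drive_tool([
  [[0,0,0,0.06,0,0,0],[0,0,0,0.06,0,0,0],[0,0,0,0,0,0,0]],
])

```text
clock: 9.75
position: [0.5618, 0.1469, 0.3395]
eef_rot: [179.9, -0.3, -13.0]
force: [-2.5, -0.8, 5.0]
gripper_width: 0.0099
```

```bash
python3 st.py
```

```text
t 9.75 tcp rel pin x,y mm [-16.5   0.8] z 339.5 rpy [179.88  -0.29 -12.99] F ex,ey,z [-2.2 -1.3  5. ] w 0.0099 M [ 0.02  0.45 -0.01]
```

Emit:
drive_tool([
  [[0,0,0,-0.06,0,0,0],[0,0,0,0,0,0,0]],
])

```text
clock: 9.95
position: [0.5618, 0.1469, 0.3395]
eef_rot: [179.9, -0.3, -13.0]
force: [-2.1, 0.4, 4.0]
gripper_width: 0.01
```

```bash
python3 st.py
```

```text
t 9.95 tcp rel pin x,y mm [-16.5   0.8] z 339.5 rpy [179.88  -0.28 -12.99] F ex,ey,z [-2.2 -0.1  4. ] w 0.01 M [-0.06  0.31  0.01]
```

Emit:
drive_tool([
  [[0,0,0,-0.05,0,0,0],[0,0,0,0,0,0,0]],
])

```text
clock: 10.15
position: [0.5619, 0.1468, 0.3395]
eef_rot: [179.9, -0.3, -13.0]
force: [-2.5, 0.0, 3.7]
gripper_width: 0.0102
```

```bash
python3 st.py
```

```text
t 10.15 tcp rel pin x,y mm [-16.4   0.8] z 339.5 rpy [179.88  -0.25 -13.  ] F ex,ey,z [-2.5 -0.6  3.7] w 0.0102 M [ 0.02  0.28 -0.02]
```

Emit:
drive_tool([
  [[0,0,0,-0.05,0,0,0],[0,0,0,0,0,0,0]],
])

```text
clock: 10.35
position: [0.5619, 0.1468, 0.3396]
eef_rot: [179.9, -0.2, -13.0]
force: [0.0, 0.6, -0.4]
gripper_width: 0.01
```

```bash
python3 st.py
```

```text
t 10.35 tcp rel pin x,y mm [-16.4   0.8] z 339.6 rpy [179.87  -0.23 -12.99] F ex,ey,z [-0.1  0.6 -0.4] w 0.01 M [0.12 0.1  0.  ]
```

Emit:
drive_tool([
  [[0,0.2,0,0,0,0,0],[0,0.2,0,0,0,0,0],[0,0.2,0,0,0,0,0],[0,0.2,0,0,0,0,0],[0,0,0,0,0,0,0]],
])

```text
clock: 10.85
position: [0.5703, 0.1447, 0.3396]
eef_rot: [179.9, -0.3, -13.0]
force: [0.5, -0.8, -4.4]
gripper_width: 0.0103
```

```bash
python3 st.py
```

```text
t 10.85 tcp rel pin x,y mm [-7.7  0.6] z 339.6 rpy [179.87  -0.32 -13.  ] F ex,ey,z [ 0.7 -0.6 -4.4] w 0.0103 M [-0.03  0.01 -0.02]
```

Emit:
drive_tool([
  [[0,0.1,0,0.03,0,0,0],[0,0.1,0,0.03,0,0,0],[0,0,0,0,0,0,0]],
])

```text
clock: 11.15
position: [0.5717, 0.1445, 0.3392]
eef_rot: [179.9, -0.2, -13.0]
force: [-0.2, 0.5, -5.0]
gripper_width: 0.0103
```

```bash
python3 st.py
```

```text
t 11.15 tcp rel pin x,y mm [-6.3  0.7] z 339.2 rpy [179.86  -0.25 -13.  ] F ex,ey,z [-0.3  0.5 -5. ] w 0.0103 M [0.01 0.02 0.01]
```

Emit:
drive_tool([
  [[0,0.1,0,0.04,0,0,0],[0,0.1,0,0.04,0,0,0],[0,0,0,0,0,0,0]],
])

```text
clock: 11.45
position: [0.5736, 0.1441, 0.3386]
eef_rot: [179.9, -0.3, -13.0]
force: [-0.6, -0.7, -5.1]
gripper_width: 0.01
```

```bash
python3 st.py
```

```text
t 11.45 tcp rel pin x,y mm [-4.3  0.7] z 338.6 rpy [179.87  -0.25 -13.  ] F ex,ey,z [-0.4 -0.8 -5.1] w 0.01 M [-0.    0.01 -0.05]
```

Emit:
drive_tool([
  [[0,0.1,0,0.03,0,0,0],[0,0.1,0,0.03,0,0,0],[0,0.06,0.02,0,0,0,0],[0,0,0,0.06,0,0,0],[0,0,0,0.06,0,0,0],[0,0,0,0,0,0,0]],
])

```text
clock: 12.05
position: [0.5759, 0.1434, 0.3367]
eef_rot: [179.9, -0.2, -13.0]
force: [0.0, 0.6, -3.6]
gripper_width: 0.0102
```

```bash
python3 st.py
```

```text
t 12.05 tcp rel pin x,y mm [-2.   0.5] z 336.7 rpy [179.86  -0.21 -12.99] F ex,ey,z [-0.1  0.6 -3.6] w 0.0102 M [ 0.02 -0.02 -0.01]
```

It is already 2.8 mm below the riding height with no contact, so the bore is over the pin. I'll keep lowering.

Emit:
drive_tool([
  [[0,0,0,0.08,0,0,0],[0,0,0,0.08,0,0,0],[0,0,0,0.08,0,0,0],[0,0,0,0.08,0,0,0],[0,0,0,0,0,0,0]],
])

```text
clock: 12.55
position: [0.5759, 0.1433, 0.3335]
eef_rot: [179.9, -0.2, -13.0]
force: [-0.2, 0.4, -4.2]
gripper_width: 0.0102
```

```bash
python3 st.py
```

```text
t 12.55 tcp rel pin x,y mm [-1.9  0.5] z 333.5 rpy [179.86  -0.22 -12.99] F ex,ey,z [-0.3  0.4 -4.2] w 0.0102 M [ 0.02 -0.03  0.01]
```

Emit:
drive_tool([
  [[0,0,0,0.1,0,0,0],[0,0,0,0.1,0,0,0],[0,0,0,0.1,0,0,0],[0,0,0,0.1,0,0,0],[0,0,0,0,0,0,0]],
])

```text
clock: 13.05
position: [0.5762, 0.1436, 0.3307]
eef_rot: [179.9, -0.3, -13.0]
force: [-1.6, 2.3, 6.3]
gripper_width: 0.0105
```

```bash
python3 st.py
```

```text
t 13.05 tcp rel pin x,y mm [-1.7  0.8] z 330.7 rpy [179.92  -0.32 -12.99] F ex,ey,z [-2.1  1.9  6.3] w 0.0105 M [ 0.13  0.42 -0.03]
```

Emit:
drive_tool([
  [[0,-0.04,-0.03,0.03,0,0,0],[0,0,0,0,0,0,0]],
])

```text
clock: 13.25
position: [0.5761, 0.1438, 0.3306]
eef_rot: [179.9, -0.4, -13.0]
force: [-0.4, 0.3, 7.1]
gripper_width: 0.0097
```

```bash
python3 st.py; python3 - <<'E'
from h import *
snap('wrist','w5');snap('side','s5');snap('scene','c5')
im,d,P,z=load('s5');c=im[120:225,190:300,::-1];cv2.imwrite('pics/s5c.png',cv2.resize(c,None,fx=6,fy=5.5,interpolation=cv2.INTER_CUBIC))
im,d,P,z=load('w5');s=readout.state()
T=rotm(s['eef_rot']); Q=(P-s['position'])@T
m=(d>0)&(np.abs(Q[...,1])>.012)&(np.abs(Q[...,1])<.033)&(Q[...,0]<.049)&(Q[...,0]>.0)&(Q[...,2]>.180)&(Q[...,2]<.196)
q=P[m]
for i in range(6):
    A=np.c_[q[:,:2],np.ones(len(q))];c=np.linalg.lstsq(A,q[:,2],rcond=None)[0];r=q[:,2]-A@c; q=q[abs(r)<2*max(r.std(),.0005)]
print('tilt',np.degrees(c[:2]),'top median z',np.median(q[:,2]))
E
```

```text
t 13.25 tcp rel pin x,y mm [-1.9  1. ] z 330.6 rpy [179.9   -0.37 -12.98] F ex,ey,z [-0.5  0.2  7.1] w 0.0097 M [0.01 0.39 0.04]
tilt [0.09958736 0.0210665 ] top median z 0.14211137416096026
```

View pics/w5.png

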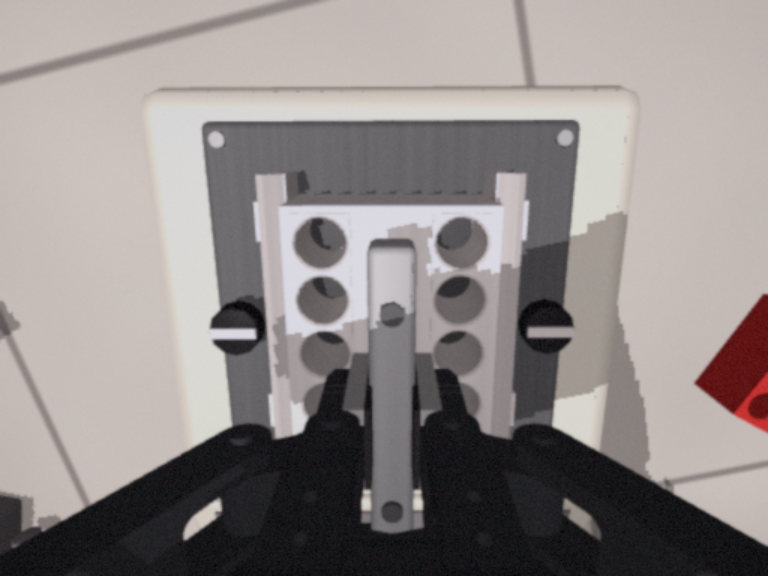

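View pics/s5c.png

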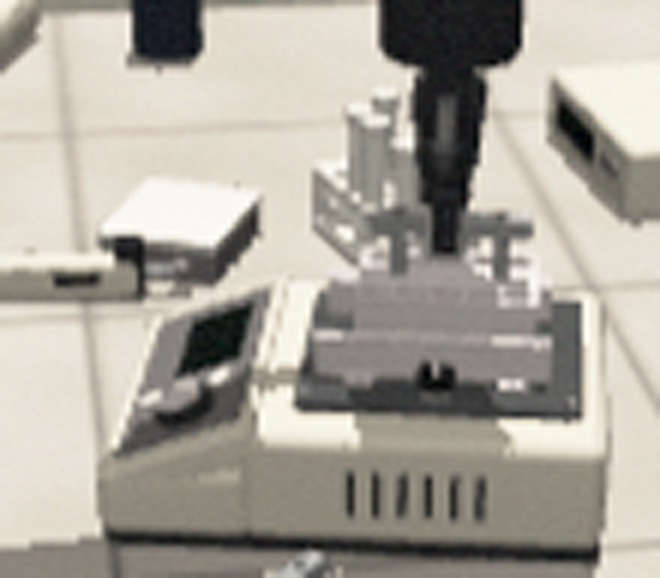

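The wrist view shows the block between the rails at (270,300) and (508,300), level. I'll press on.

Emit:
drive_tool([
  [[0,0,0,0.1,0,0,0],[0,0,0,0.1,0,0,0],[0,0,0,0,0,0,0]],
])

```text
clock: 13.7
position: [0.5761, 0.1438, 0.3288]
eef_rot: [179.9, -0.4, -13.0]
force: [-1.6, 1.1, 8.3]
gripper_width: 0.0103
```

```bash
python3 st.py
```

```text
t 13.7 tcp rel pin x,y mm [-1.9  1.1] z 328.8 rpy [179.91  -0.38 -12.98] F ex,ey,z [-1.8  0.7  8.3] w 0.0103 M [-0.01  0.43  0.03]
```

Emit:
drive_tool([
  [[0,0,0,0.1,0,0,0],[0,0,0,0.08,0,0,0],[0,0,0,0,0,0,0]],
])

```text
clock: 14.0
position: [0.5761, 0.1439, 0.3277]
eef_rot: [179.9, -0.4, -13.0]
force: [-3.3, 0.3, 11.2]
gripper_width: 0.0099
```

```bash
python3 st.py
```

```text
t 14.0 tcp rel pin x,y mm [-1.9  1.1] z 327.7 rpy [179.91  -0.4  -12.98] F ex,ey,z [-3.3 -0.5 11.2] w 0.0099 M [-0.02  0.6   0.02]
```

Emit:
drive_tool([
  [[0,0,0,0.06,0,0,0],[0,0,0,0.04,0,0,0],[0,0,0,0,0,0,0]],
])

```text
clock: 14.3
position: [0.576, 0.1439, 0.3277]
eef_rot: [179.9, -0.4, -13.0]
force: [-4.0, 0.8, 15.0]
gripper_width: 0.0101
```

```bash
python3 st.py
```

```text
t 14.3 tcp rel pin x,y mm [-2.   1.1] z 327.7 rpy [179.91  -0.42 -12.97] F ex,ey,z [-4.1 -0.1 15. ] w 0.0101 M [-0.08  0.86 -0.  ]
```

Emit:
drive_tool([
  [[0,-0.03,0,0.03,0,0,0],[0,0,0,0,0,0,0],[0,0,0,0,0,0,0],[0,0,0,0,0,0,0],[0,0,0,0,0,0,0]],
])

```text
clock: 14.8
position: [0.5759, 0.1439, 0.3276]
eef_rot: [179.9, -0.5, -13.0]
force: [-4.2, 0.0, 16.3]
gripper_width: 0.0099
```

```bash
python3 st.py; python3 - <<'E'
from h import *
s=readout.state();snap('wrist','w6');snap('scene','c6')
im,d,P,z=load('w6')
T=rotm(s['eef_rot']); Q=(P-s['position'])@T
m=(d>0)&(np.abs(Q[...,1])>.012)&(np.abs(Q[...,1])<.033)&(Q[...,0]<.049)&(Q[...,0]>.0)&(Q[...,2]>.180)&(Q[...,2]<.196)
q=P[m]
for i in range(6):
    A=np.c_[q[:,:2],np.ones(len(q))];c=np.linalg.lstsq(A,q[:,2],rcond=None)[0];r=q[:,2]-A@c; q=q[abs(r)<2*max(r.std(),.0005)]
print('tilt',np.degrees(c[:2]),'top z',np.median(q[:,2]))
a=np.radians(-13);ex=np.array([np.cos(a),np.sin(a)]);ey=np.array([-ex[1],ex[0]]);L=P[...,:2]-np.array([.5777,.1424]);X=L@ex;Y=L@ey
r=(d>0)&(abs(Y)<.06)&(abs(Y)>.037)&(P[...,2]>.115)&(P[...,2]<.127)&(X<.08)&(X>0);print('rail top',np.percentile(P[r][:,2],[50,90]))
e=(d>0)&(abs(Y)<.034)&(abs(P[...,2]-.1405)<.003)&(X>.03)&(X<.07);print('block back edge rel pin (expect 50)',np.percentile(X[e],[95,99])*1e3)
E
python3 st.py
```

```text
t 14.8 tcp rel pin x,y mm [-2.1  1.1] z 327.6 rpy [179.92  -0.47 -12.97] F ex,ey,z [-4.1 -0.9 16.3] w 0.0099 M [-0.05  0.92  0.03]
tilt [0.10269936 0.01828731] top z 0.139240441502226
rail top [0.12166503 0.12351351]
block back edge rel pin (expect 50) [50.80999213 51.21352307]
t 14.9 tcp rel pin x,y mm [-2.1  1.1] z 327.7 rpy [179.92  -0.47 -12.97] F ex,ey,z [-3.6 -0.2 16.5] w 0.0102 M [-0.07  0.83 -0.  ]
```

View pics/w6.png

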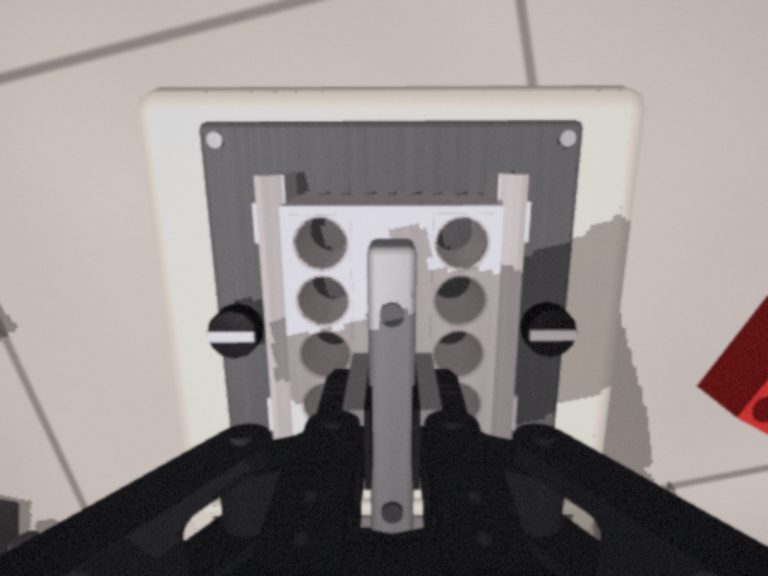

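The block's top is at 139.2 mm (139 expected), it is level, and its edge lies within about 1 mm of where it should be. The push is a steady 16 N on the stop, so I'm handing it in.

```bash
python3 -c "
from bench import order; print(order.job_done())"
```

```text
the job is handed in; nothing more can be done
None
```

I fitted the ten-well aluminium block to the shaker. It is pressed down on the pin, and the arm is still holding it by the lifting bar at a 100 N grip. I handed it in at about 15 s; no verdict is reported.

I set the block down between the rails about 15 mm in front of the pin. From there I slid it back until it went over the pin, then pressed it straight down.

**Last checks:**
- **Height:** the block's top is at 139.2 mm, where 139 mm is fully home. The tool is 11.8 mm below where the block first touched the pin, where 12 mm is expected. It stopped sinking while the force kept rising, so the plate should be on its stop.
- **Push:** a steady 16 N downwards.
- **Position:** the block is level within about 0.1°, and its back edge is about 1 mm from where it should be.

**Did not go cleanly:**
- **First touch on the pin:** the push briefly reached 8 to 9 N, above the advised 2 to 3 N. I eased it to about 4 N before sliding. The next wrist picture, with the block over the pin and lightly pressed, showed it level.
- **Slide:** contact force was lost about 8 mm into it. I finished the slide while lowering in small steps instead of feeling a drop.
- **Side force:** about 4 N along the rails remains, towards the robot.
- **Other things on the bench:** nothing was knocked that I know of, but I did not re-measure their positions at the end.

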